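# Find the cored transformer and show its underside to the inspection camera

## Task

Of the three look-alike black transformers in the tray, two are empty shells and one, much heavier, still has its core: find it by lifting, putting any shell you lifted back upright in the tray. Hold the heavy one up to the bench inspection camera, its underside squarely facing the lens, centred on the lens axis 90 mm in front of the glass, with the two overhanging ends of its top plate pointing along the camera's hinge pin, and finish while still holding it there, steady. Do not touch the camera or disturb the loupe, the solder spool and the side cutter.

Things in the scene. Friction and masses are not known exactly. Their poses are not given: they have to be found in the camera images.
- case_a: small black transformer. Origin under it, z up. Block x -24 to +16 mm (middle -4), y +-22, 30 mm high; thin top plate (x -19 to +11, y +-25, z 30 to 34) overhangs 3 mm at both y ends; pins to z 38. Underside centre = origin. Grip across x (40 mm). Shell about 0.10 kg, cored one about 0.36 kg (each +-15 %); letter and place do not tell which
- case_b: second of the three transformers, same shape, size and frame as case_a
- case_c: third of the three transformers, same shape, size and frame as case_a
- tray: grey fixed open tray 140 mm (x) by 270 mm (y), walls 16 mm high and 4 mm thick, floor 4 mm thick, on the table; two dividers across make three bays side by side along y, about 88 mm apart, one transformer in each, its x roughly along the tray's x. Origin: centre of the tray's underside
- camera_head: head of the fixed inspection camera: grey box 44 x 50 mm in a two-cheek yoke on a foot 110 x 90 mm, round lens ring 46 mm across. It looks up, leaning 0.44 rad from vertical towards the robot's side. Origin: centre of the lens front, about 0.10 m above the table; z: viewing axis, out of the lens; y: hinge pin (level)
- view_point (a point): the empty point on the viewing axis 90 mm in front of the lens, where the centre of the transformer's underside (its body origin) belongs; same axes as camera_head
- loupe: black eyepiece magnifier, 39 mm across, 32 mm high, loose bystander; origin centre of underside
- spool: solder spool, 57 mm across, 40 mm high, loose bystander; origin centre of underside
- cutter: side cutter with blue grips, 140 x 49 x 12 mm, lying, loose bystander; origin centre of underside
Mind the look-alikes: they are no part of the job. What is shaped like the case_c but yellow is not meant. What is shaped like the case_b but green is not meant.

How it is judged:
By the outcome, as a careful person would: the job done as asked, in the order asked, and still so for the second after the job is handed in, while the arm keeps its last pose, push and grip.
It also fails if it takes over 70 s, if anything falls off the work surface, if the arm or the gripper's body presses on something with over 40 N, if the wrist force passes 120 N, or if a joint passes its speed limit or range.

## Robot

A 7-joint arm with a two-finger parallel gripper is mounted at the origin on a cart in front of the work surface, level with it; the furniture and walls round the work are solid. World frame = base frame: x ahead of the robot, y to its left, z up, the work surface at z = 0. Lengths are in m, angles in rad, forces in N, time in s.
With the tool pointing down it reaches from about 0.35 to 0.9 m from the base axis. Payload 8.1 kg.
Tool frame: the origin (TCP) lies at the very end of the fingers, on their centre line; the grasp point (between the pads) lies 19 mm behind it; z points along the fingers, y is the line along which they close (so a half turn about z gives the same grasp; the last joint's range is limited). The gripper opens to 92 mm and grips with 3 to 60 N. Pads are 19 mm wide; open, the fingers measure 130 mm over their backs; the gripper's body (75 mm by 190 mm) begins 47 mm behind the grasp point.
Start: joints at [-1.379, 0.434, 0.025, 1.573, -0.012, 1.134, -0.075], TCP at [0.182, 0.598, 0.227] pointing down, gripper open.
Joint ranges: [-2.62, 2.62], [-0.44, 2.09], [-1.27, 1.32], [0.08, 2.57], [-1.32, 4.46], [0.12, 2], [-2.74, 2.74]. Speed limits (rad/s): [2.22, 2.22, 3.01, 3.01, 3.14, 3.14, 3.14].

## Interface

Orientations are given as a rotation vector (axis times angle).
In Python, from cell import arm gives the robot as it stands.
- The arm moves only by the shell command python3 -m pendant 'ROWS' [FORCE]. ROWS is a JSON object of lists of equal length, an entry for each row: "slide": the shift along the tool's x, y, z in units of 0.3 m (1.0 is 0.3 m), a list of three; "dr": the turn, a rotation vector about the tool's x, y, z in units of 0.12 rad (1.0 is 0.12 rad), a list of three; "claw": the opening, from 0 (shut) to 1 (fully open). In form: {"slide": [[tx, ty, tz], ...], "dr": [[ax, ay, az], ...], "claw": [claw, ...]}. A call has 1 to 10 rows; each row shifts and turns the commanded pose from where the row before left it, along the tool's axes as they then stand; what a row does not reach is not made up. A row lasts 1/10 s, in which the tool goes at most 50 mm and 8.59 degrees, less where a joint would pass 70% of its speed; a pose out of reach is approached as far as the arm can. A call with a number of a shift or a turn outside -1 to 1 is refused whole. A call with a gripper value outside its range is refused whole. The fingers move at their own pace and stop on an object; FORCE is the grip in N (left out, the last holds). Time passes only in rows, so rows that do not move let the fingers close. It gives the time, the measured TCP pose, the force, the opening and the grip force at its end, in the units of the state.
- arm.observe(): the state, without advancing time (a new reading comes with each control period).
- arm.get_image(name): name is "scene" or "top"; returns the picture (480x640x3 uint8, red, green, blue); there is no depth.
- arm.calibration(name): a dict with "K" (3x3 intrinsics, pixels), "xyz" and "orientation" of the camera in the world. Camera axes: x right, y up, looking along -z (the intrinsics and any distortion apply to the point x, -y, -z); pixel columns grow to the right and rows downward; lengths in m; the calibration is good to about 2 mm. A picture is of the moment at which its call begins. calibration takes no time and is no camera call.
- arm.sign_off(): hands the job in; it is judged then, once.
The state is a dict: "clock": time; "joints": joint angles; "dq": joint speeds; "joint_efforts": joint torques, N m; "position": TCP position; "ee_rot": TCP orientation; "force": force on the tool from outside, world axes, zero at the start; "ft_torque": the same for the moment, N m; "width": opening from 0.0 (shut) to 1.0 (fully open); "gripper_force": force on a finger pad.
Only numpy, scipy, OpenCV 4.12 (cv2) and the standard library are available. Lean on these libraries where they do the work, as an engineer would, in place of code of your own. Each camera call takes 0.05 s, during which the arm holds its last target. There are 200 camera calls.

## Working session

There is one attempt and no reset: what is moved stays moved. The work goes in short steps, Python scripts to look and compute and a shell command to move; the robot and the scene stay as the last step left them, time stands still between calls to the robot, and variables do not carry over. Pictures are saved under pics/ and viewed, at most 10 in all, crops included, and the job is handed in when it is done.

```bash
mkdir -p pics; ls
python3 - <<'E'
from cell import arm
import cv2
for n in("scene","top"):
    im=arm.get_image(n); cv2.imwrite(f"pics/{n}0.png",im[:,:,::-1]); c=arm.calibration(n); print(n,c)
print(arm.observe())
E
```

```text
pics
scene {'K': array([[596.80630387,   0.        , 324.87413539],
       [  0.        , 596.80630387, 245.8938574 ],
       [  0.        ,   0.        ,   1.        ]]), 'xyz': array([-0.15484354, -0.52716247,  1.08089826]), 'orientation': array([ 0.6288609 , -0.36661235, -0.98358469])}
top {'K': array([[463.11111445,   0.        , 309.30156634],
       [  0.        , 463.11111445, 243.11636963],
       [  0.        ,   0.        ,   1.        ]]), 'xyz': array([ 0.41608378, -0.11143164,  1.12381065]), 'orientation': array([ 0.06002698, -0.08743422, -1.56076366])}
{'clock': 0.1, 'joints': array([-1.37857481,  0.43513828,  0.02496323,  1.57399144, -0.01159975,
        1.13399763, -0.07507837]), 'dq': array([-0.00187539, -0.00164684, -0.0009241 , -0.00279213, -0.00022956,
       -0.00152413,  0.00199905]), 'joint_efforts': array([ 3.66746070e-03, -6.69124603e+01,  9.88403074e-01, -3.15145004e+01,
       -6.03703642e-02,  3.74156877e-02,  8.19726665e-05]), 'position': array([0.18151902, 0.59758866, 0.22603834]), 'ee_rot': array([-4.61476184e-01, -3.10743019e+00,  2.17915594e-03]), 'force': array([-0.39799697,  0.0489573 ,  0.03361473]), 'ft_torque': array([ 0.00173766, -0.00760397,  0.0011835 ]), 'gripper_force': 0.0, 'width': 0.9972806977039946}
```

View pics/top0.png

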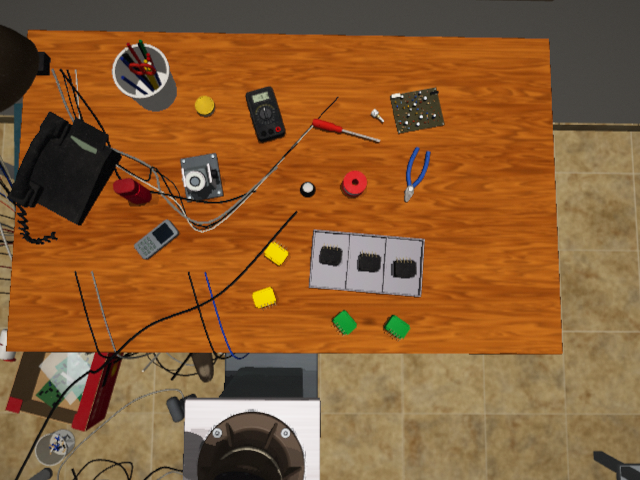

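View pics/scene0.png

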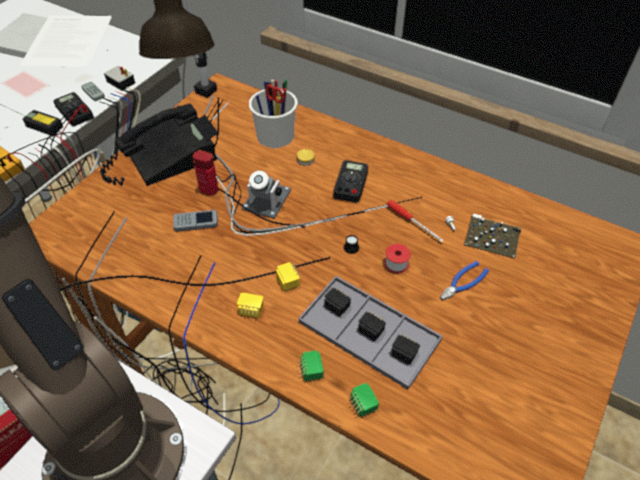

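Candidates in the top view: black transformers at (330,256), (369,262) and (404,268), all in the tray. Look-alikes to leave alone: yellow at (276,253) and (264,297), green at (344,322) and (397,327). I choose the three black ones. Next is one close crop of the tray and the camera head.

Run:
```python
import cv2,numpy as np
t=cv2.imread("pics/top0.png");s=cv2.imread("pics/scene0.png")
def c(im,x,y,w,h,W,H): return cv2.resize(im[y:y+h,x:x+w],(W,H),interpolation=cv2.INTER_CUBIC)
a=c(t,305,225,125,75,500,300); b=c(t,170,145,75,75,300,300)
d=c(s,295,275,150,90,500,300); e=c(s,235,160,75,75,300,300)
cv2.imwrite("pics/crop1.png",np.vstack([np.hstack([a,b]),np.hstack([d,e])]))
```

```text
(no output)
```

View pics/crop1.png

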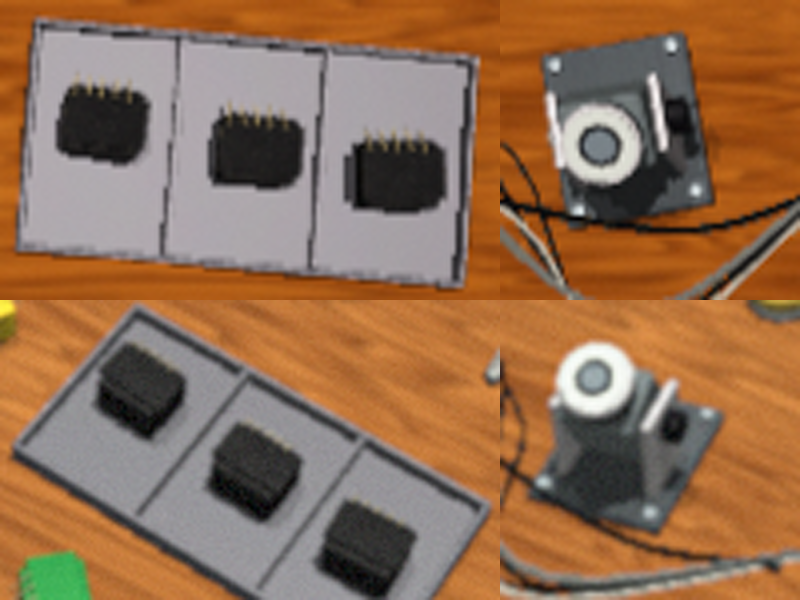

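The crop shows all three black transformers with their pins at the image top, towards world +x. The lens ring centre is near top px (194,181) and the scene ring near (259,180). The foot is turned about 9.5° and the pin runs left-right. Now I measure these numerically.

```bash
cat > h.py <<'E'
import cv2,numpy as np
from scipy.spatial.transform import Rotation as R
from scipy.optimize import minimize,least_squares
from cell import arm
CAL={n:arm.calibration(n) for n in("top","scene")}
def proj(n,P):
    c=CAL[n];p=(np.atleast_2d(P)-c["xyz"])@R.from_rotvec(c["orientation"]).as_matrix()
    p=p*[1,-1,-1];q=p@c["K"].T;return q[:,:2]/q[:,2:]
def ray(n,uv):
    c=CAL[n];d=np.linalg.inv(c["K"])@[*uv,1];d=R.from_rotvec(c["orientation"]).as_matrix()@(d*[1,-1,-1]);return c["xyz"],d/np.linalg.norm(d)
def onz(n,uv,z): o,d=ray(n,uv);return o+d*(z-o[2])/d[2]
def tri(uvs):
    A=0;b=0;L=[]
    for n,uv in uvs.items():
        o,d=ray(n,uv);M=np.eye(3)-np.outer(d,d);A=A+M;b=b+M@o;L.append((M,o))
    X=np.linalg.solve(A,b);return X,[np.linalg.norm(M@(X-o)) for M,o in L]
BOX=np.array([[x,y,z] for x in(-24,16) for y in(-22,22) for z in(0,30)]+[[x,y,34] for x in(-19,11) for y in(-25,25)])/1e3
def sil(n,T,Rm,S=4,pts=BOX):
    h=cv2.convexHull(((proj(n,pts@Rm.T+T)+.5)*S).astype(np.float32)).astype(np.int32)
    m=np.zeros((480*S,640*S),np.uint8);cv2.fillConvexPoly(m,h,1)
    return cv2.resize(m.astype(np.float32),(640,480),interpolation=cv2.INTER_AREA)
E
python3 - <<'E'
from h import *
I={n:cv2.imread(f"pics/{n}0.png") for n in CAL}
g={n:I[n].max(2).astype(float) for n in I}
# tray corners from top crop (rim z=16mm)
for p in[(38,18),(478,58),(463,285),(18,250)]:
    print("tray",onz("top",(305+p[0]/4-.5,225+p[1]/4-.5),.016).round(4))
for k,(u,v) in enumerate([(330,256),(369,262),(404,268)]):
    g0=onz("top",(u,v),.03)
    D={}
    for n in I:
        c=proj(n,[g0+[0,0,-.01]])[0].astype(int);w=24
        sl=(slice(c[1]-w,c[1]+w),slice(c[0]-w,c[0]+w));im=g[n][sl]
        D[n]=(sl,np.clip((110-im)/60,0,1))
    def cost(p):
        e=0
        for n in I:
            sl,m=D[n]; s=sil(n,np.array([g0[0]+p[0]/1e3,g0[1]+p[1]/1e3,.004]),R.from_rotvec([0,0,p[2]/20]).as_matrix())[sl]
            # ignore far dark dividers
            near=cv2.dilate(s,np.ones((5,5)))>0
            e+=np.abs(s-m)[near].sum()
        return e
    best=min((minimize(cost,[a,b,-3],method="Nelder-Mead",options=dict(initial_simplex=[[a,b,-3],[a+6,b,-3],[a,b+6,-3],[a,b,1]],maxiter=120)) for a in(-5,5) for b in(-5,5)),key=lambda r:r.fun)
    p=best.x;print("case",k,(g0[:2]+p[:2]/1e3).round(4),"yaw",p[2]/20,best.fun)
# lens ring
C={}
for n,(u,v) in dict(top=(194,181),scene=(259,180)).items():
    m=(I[n].min(2)>150).astype(np.uint8);r=np.zeros_like(m);r[v-14:v+14,u-14:u+14]=m[v-14:v+14,u-14:u+14]
    k,l,st,ce=cv2.connectedComponentsWithStats(r);i=1+st[1:,4].argmax()
    cs=cv2.findContours((l==i).astype(np.uint8),cv2.RETR_EXTERNAL,cv2.CHAIN_APPROX_NONE)[0][0]
    e=cv2.fitEllipse(cs);print(n,"ring",e,st[i]);C[n]=e[0]
print("lens",tri(C))
S={}
for n,L in dict(top=[(513+40,65),(673,45),(697,190),(577,217)]).items():
    pts=[onz(n,(170+(a-500)/4-.5,145+b/4-.5),.008) for a,b in L];pts=np.array(pts);print(pts.round(4))
    for a,b in((1,0),(2,3)): d=pts[b]-pts[a];print("pin yaw",np.arctan2(-d[0],d[1]))
    for a,b in((0,3),(1,2)): d=pts[b]-pts[a];print("lean yaw",np.arctan2(-d[1],-d[0]))
E
```

```text
tray [ 0.5549 -0.1414  0.016 ]
tray [ 0.5333 -0.4074  0.016 ]
tray [ 0.3969 -0.3963  0.016 ]
tray [ 0.4156 -0.1305  0.016 ]
case 0 [ 0.4946 -0.1808] yaw -0.13827466833852306 117.45
case 1 [ 0.4786 -0.2719] yaw -0.05174977264897571 121.925
case 2 [ 0.4649 -0.3561] yaw 0.010366845119895815 130.33749999999998
top ring ((192.99801635742188, 179.60142517089844), (18.048503875732422, 24.973342895507812), 127.29412841796875) [182 168  23  23 247]
scene ring ((258.0312805175781, 179.5349884033203), (16.539854049682617, 20.420108795166016), 66.44774627685547) [247 171  22  18 222]
lens (array([0.65561097, 0.13484547, 0.08985468]), [np.float64(0.00032774064121293147), np.float64(0.0003277406412129318)])
[[0.721  0.1811 0.008 ]
 [0.7345 0.1082 0.008 ]
 [0.6444 0.0912 0.008 ]
 [0.6269 0.1634 0.008 ]]
pin yaw 0.182858514393617
pin yaw 0.2375702183345329
lean yaw 0.185494709088381
lean yaw 0.18688323868835624
```

Run:
```python
from h import *
I={n:cv2.imread(f"pics/{n}0.png") for n in CAL}
w=.186;Rc=R.from_euler('ZY',[w,-.44]).as_matrix()
print("zcam",Rc[:,2],"ycam",Rc[:,1])
t=np.linspace(0,2*np.pi,60);disc=np.c_[np.cos(t),np.sin(t),0*t]
M={};
for n,(u,v) in dict(top=(194,181),scene=(259,180)).items():
    sl=(slice(v-13,v+14),slice(u-13,u+14));M[n]=(sl,np.clip((I[n][sl].min(2).astype(float)-120)/60,0,1))
def cost(p,ret=0):
    T=np.array([.65,.132,.095])+p[:3]/1e3;e=0
    for n,(sl,m) in M.items():
        s=sil(n,T,Rc,pts=disc*.023)[sl]-sil(n,T,Rc,pts=disc*p[3]/1e3)[sl]
        e+=np.abs(s-m)[cv2.dilate(np.abs(s),np.ones((3,3)))>0].sum()
    return e
r=min((minimize(cost,x0,method="Nelder-Mead",options=dict(initial_simplex=[x0]+[list(np.array(x0)+d) for d in np.diag([6,6,6,3])],maxiter=300)) for x0 in([0,0,0,10],[3,-3,8,10],[-3,3,0,10])),key=lambda r:r.fun)
T=np.array([.65,.132,.095])+r.x[:3]/1e3;print("lens",T,r.x[3],r.fun); print("view",T+.09*Rc[:,2])
cs=[(.4946,-.1808,-.138),(.4786,-.2719,-.052),(.4649,-.3561,.010)]
out=[]
for n,box in dict(top=[(305,225,125,75),(170,145,75,75)],scene=[(295,275,150,90),(235,160,75,75)]).items():
    row=[]
    for (x,y,W,H) ,ow in zip(box,(500,300)):
        k=ow/W;im=cv2.resize(I[n][y:y+H,x:x+W],(ow,300),interpolation=cv2.INTER_CUBIC)
        im=np.clip(im*1.6,0,255).astype(np.uint8)
        def dr(P,c):
            q=((proj(n,P)+.5-[x,y])*k).astype(np.int32);cv2.polylines(im,[q],True,c,1)
        for a,b,yw in cs:
            Rm=R.from_rotvec([0,0,yw]).as_matrix();f=lambda L:np.array(L)/1e3@Rm.T+[a,b,.004]
            dr(f([[-19,-25,34],[11,-25,34],[11,25,34],[-19,25,34]]),(0,255,0));dr(f([[-24,-22,0],[16,-22,0],[16,22,0],[-24,22,0]]),(0,0,255));dr(f([[-24,-22,30],[16,-22,30],[16,22,30],[-24,22,30]]),(255,255,0))
        dr(disc@Rc.T*.023+T,(0,0,255));dr(np.array([T,T+.09*Rc[:,2]]),(0,255,0))
        dr(np.array([T-.045*Rc[:,1],T+.045*Rc[:,1]]),(255,0,0))
        ty=R.from_rotvec([0,0,-.08]).as_matrix();dr(np.array([[-70,-135,16],[70,-135,16],[70,135,16],[-70,135,16]])/1e3@ty.T+[.475,-.269,0],(255,0,255))
        row.append(im)
    out.append(np.hstack(row))
cv2.imwrite("pics/ov1.png",np.vstack(out))
```

```text
zcam [-0.41859278 -0.07876872  0.90475166] ycam [-1.84929378e-01  9.82751813e-01 -6.93889390e-18]
lens [0.65156132 0.1306083  0.09613153] 11.585780589511042 71.77916666666667
view [0.61388796 0.12351912 0.17755918]
```

View pics/ov1.png

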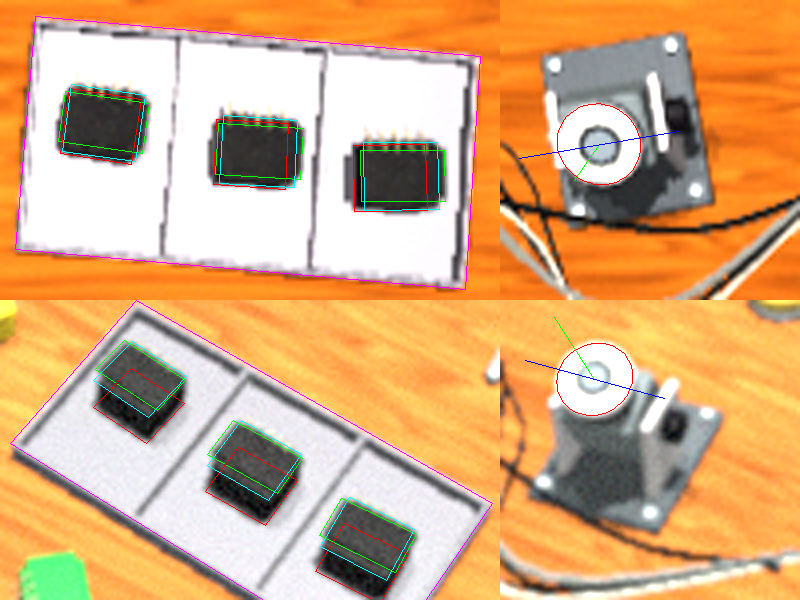

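Overlay: the tray, the three case models and the lens ring (top px ~(194,181), scene px ~(259,179)) all line up with their outlines. I start with the +y case.

```bash
cat >> h.py <<'E'
def Rt(yaw): return R.from_matrix(R.from_euler('z',yaw).as_matrix()@np.array([[0,1,0],[1,0,0],[0,0,-1.]]))
VIEW=R.from_matrix(R.from_euler('ZY',[.186,-.44]).as_matrix())
def go(T,Rg,rot_first=True):
    s=arm.observe();R0=R.from_rotvec(s["ee_rot"])
    dr=(R0.inv()*Rg).as_rotvec()/.12
    B=Rg if rot_first else R0
    print("dr",dr.round(2),"slide",(B.inv().apply(np.array(T)-s["position"])/.3).round(3),"| pos",s["position"].round(4),"q",s["joints"].round(2),"F",s["force"].round(2),"w",s["width"].round(3),"gf",round(float(s["gripper_force"]),1),"t",s["clock"])
E
python3 -c "
from h import *
go([.4906,-.1802,.15],Rt(-.138))"
```

```text
Traceback (most recent call last):
  File "h.py", line 28, in go
    print("dr",dr.round(2),"slide",(B.inv().apply(np.array(T)-s["position"])/.3).round(3),"| pos",s["position"].round(4),"q",s["joints"].round(2),"F",s["force"].round(2),"w",s["width"].round(3),"gf",round(float(s["gripper_force"]),1),"t",s["clock"])
                                                                                                                                                                              ^^^^^^^^^^^^^^^^
AttributeError: 'float' object has no attribute 'round'
```

```bash
sed -i 's/s\["width"\].round(3)/round(s["width"],3)/' h.py
python3 -c "
from h import *
go([.4906,-.1802,.15],Rt(-.138))"
```

```text
dr [-1.000e-02  1.000e-02  1.178e+01] slide [-2.426  1.377  0.253] | pos [0.1815 0.5976 0.226 ] q [-1.38  0.44  0.02  1.57 -0.01  1.13 -0.08] F [-0.4   0.05  0.03] w 0.997 gf 0.0 t 0.1
```

```bash
python3 -m pendant '{"slide":[[0,0,0],[0,0,0],[0,0,0],[0,0,0],[0,0,0],[0,0,0]],"dr":[[0,0,0.98],[0,0,0.98],[0,0,0.98],[0,0,0.98],[0,0,0.98],[0,0,0.98]],"claw":[1,1,1,1,1,1]}'
python3 -m pendant '{"slide":[[0,0,0],[0,0,0],[0,0,0],[0,0,0],[0,0,0],[0,0,0]],"dr":[[0,0,0.98],[0,0,0.98],[0,0,0.98],[0,0,0.98],[0,0,0.98],[0,0,0.98]],"claw":[1,1,1,1,1,1]}'
python3 -m pendant '{"slide":[[-0.06,0.035,0],[-0.1,0.06,0],[-0.12,0.07,0],[-0.12,0.07,0],[-0.12,0.07,0],[-0.12,0.07,0],[-0.12,0.07,0],[-0.12,0.07,0],[-0.12,0.07,0],[-0.12,0.07,0]],"dr":[[0,0,0],[0,0,0],[0,0,0],[0,0,0],[0,0,0],[0,0,0],[0,0,0],[0,0,0],[0,0,0],[0,0,0]],"claw":[1,1,1,1,1,1,1,1,1,1]}'
python3 -c "
from h import *
go([.4906,-.1802,.15],Rt(-.138))"
```

```text
clock: 0.7
position: [0.1815, 0.5977, 0.2263]
ee_rot: [1.513, 2.753, -0.001]
force: [-0.4, -1.0, -0.6]
width: 0.994
gripper_force: 0.0
clock: 1.3
position: [0.1815, 0.5977, 0.2263]
ee_rot: [2.371, 2.06, -0.001]
force: [0.3, 0.3, -0.2]
width: 1.0
gripper_force: 0.0
clock: 2.3
position: [0.3312, 0.2369, 0.2266]
ee_rot: [-2.366, -2.066, 0.0]
force: [0.5, 1.7, 0.8]
width: 0.997
gripper_force: 0.0
dr [-0.   -0.    0.02] slide [-1.304  0.718  0.255] | pos [0.3312 0.2369 0.2266] q [-1.24  0.06  0.52  2.09 -0.03  1.   -0.83] F [0.46 1.66 0.83] w 0.997 gf 0.0 t 2.3
```

```bash
python3 -m pendant '{"slide":[[-0.125,0.07,0],[-0.125,0.07,0],[-0.125,0.07,0],[-0.125,0.07,0],[-0.125,0.07,0],[-0.125,0.07,0],[-0.125,0.07,0],[-0.125,0.07,0],[-0.125,0.07,0],[-0.1,0.05,0]],"dr":[[0,0,0],[0,0,0],[0,0,0],[0,0,0],[0,0,0],[0,0,0],[0,0,0],[0,0,0],[0,0,0],[0,0,0]],"claw":[0.75,0.75,0.75,0.75,0.75,0.75,0.75,0.75,0.75,0.75]}'
python3 -m pendant '{"slide":[[-0.05,0.02,0.08],[0,0,0.08],[0,0,0],[0,0,0]],"dr":[[0,0,0],[0,0,0],[0,0,0],[0,0,0]],"claw":[0.75,0.75,0.75,0.75]}'
python3 -c "
from h import *
go([.4906,-.1802,.009],Rt(-.138))
cv2.imwrite('pics/s1.png',np.hstack([cv2.resize(arm.get_image(n)[y:y+150,x:x+150,::-1],(400,400)) for n,x,y in(('scene',270,220),('top',260,180))]))"
```

```text
clock: 3.3
position: [0.4841, -0.1554, 0.2266]
ee_rot: [2.367, 2.065, -0.001]
force: [0.7, -0.0, -0.0]
width: 0.75
gripper_force: 0.0
clock: 3.7
position: [0.4871, -0.1685, 0.1788]
ee_rot: [-2.366, -2.065, 0.001]
force: [0.3, -0.5, 0.4]
width: 0.749
gripper_force: 0.0
dr [-0.01  0.    0.02] slide [-0.037  0.017  0.566] | pos [ 0.4871 -0.1685  0.1788] q [-0.4   0.38  0.84  1.95 -0.34  0.96  0.47] F [ 0.3  -0.47  0.37] w 0.749 gf 0.0 t 3.7
```

View pics/s1.png

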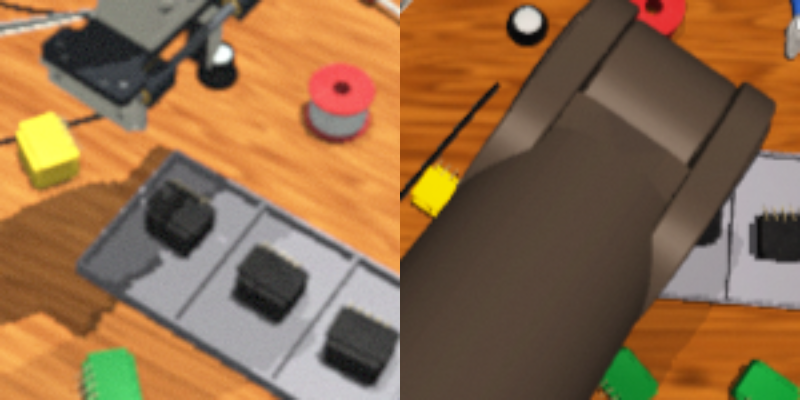

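The picture shows the open gripper above the +y case, at crop px (180,215), with its neighbours clear. Descending.

```bash
python3 -m pendant '{"slide":[[-0.037,0.017,0],[0,0,0.1],[0,0,0.13],[0,0,0.13],[0,0,0.1],[0,0,0.06],[0,0,0.04],[0,0,0],[0,0,0]],"dr":[[0,0,0],[0,0,0],[0,0,0],[0,0,0],[0,0,0],[0,0,0],[0,0,0],[0,0,0],[0,0,0]],"claw":[0.75,0.75,0.75,0.75,0.75,0.75,0.75,0.75,0.75]}'
python3 -c "
from h import *
go([.4906,-.1802,.009],Rt(-.138))"
```

```text
clock: 4.7
position: [0.4918, -0.1809, 0.0116]
ee_rot: [2.366, 2.065, 0.001]
force: [-0.5, 0.7, 0.5]
width: 0.747
gripper_force: 0.0
dr [0.01 0.   0.02] slide [ 0.002 -0.004  0.009] | pos [ 0.4918 -0.1809  0.0116] q [-0.18  0.63  0.61  2.06 -0.61  0.63  0.72] F [-0.54  0.72  0.53] w 0.747 gf 0.0 t 4.7
```

```bash
python3 -m pendant '{"slide":[[0,0,0],[0,0,0],[0,0,0],[0,0,0],[0,0,0],[0,0,0],[0,0,0],[0,0,0]],"dr":[[0,0,0],[0,0,0],[0,0,0],[0,0,0],[0,0,0],[0,0,0],[0,0,0],[0,0,0]],"claw":[0.5,0.4,0.3,0.3,0.3,0.3,0.3,0.3]}' 30
python3 -m pendant '{"slide":[[0,0,-0.04],[0,0,-0.06],[0,0,-0.06],[0,0,-0.04],[0,0,0],[0,0,0],[0,0,0],[0,0,0],[0,0,0],[0,0,0]],"dr":[[0,0,0],[0,0,0],[0,0,0],[0,0,0],[0,0,0],[0,0,0],[0,0,0],[0,0,0],[0,0,0],[0,0,0]],"claw":[0.3,0.3,0.3,0.3,0.3,0.3,0.3,0.3,0.3,0.3]}'
python3 - <<'E'
from h import *
F=[]
for i in range(8): arm.get_image("top"); F.append(arm.observe()["force"])
print(np.mean(F,0),np.std(F,0)); go([.4906,-.1802,.009],Rt(-.138))
E
```

```text
clock: 5.5
position: [0.4913, -0.1803, 0.011]
ee_rot: [2.366, 2.066, 0.001]
force: [-0.9, 1.9, 6.4]
width: 0.435
gripper_force: 30.0
clock: 6.5
position: [0.4909, -0.1804, 0.0704]
ee_rot: [-2.366, -2.066, 0.001]
force: [0.9, 0.8, -0.6]
width: 0.433
gripper_force: 30.0
[-1.66314675e-01  7.25756177e-04 -8.15620351e-01] [0.38137924 0.23809473 0.39023746]
dr [ 0.   -0.    0.02] slide [ 0.001 -0.002  0.206] | pos [ 0.491  -0.1804  0.0707] q [-0.25  0.54  0.71  2.03 -0.52  0.75  0.64] F [-0.15 -0.34 -0.82] w 0.431 gf 30.0 t 6.9
```

It weighs about 0.8 N and the grip width is 40 mm, so this is a shell. Put it back and go to the middle one.

```bash
python3 -m pendant '{"slide":[[0,0,0.06],[0,0,0.06],[0,0,0.04],[0,0,0.025],[0,0,0.013],[0,0,0],[0,0,0]],"dr":[[0,0,0],[0,0,0],[0,0,0],[0,0,0],[0,0,0],[0,0,0],[0,0,0]],"claw":[0.3,0.3,0.3,0.3,0.3,0.3,0.3]}'
python3 -m pendant '{"slide":[[0,0,0],[0,0,0],[0,0,0],[0,0,0],[0,0,-0.08],[0,0,-0.12],[0,0,-0.12],[0,0,0],[0,0,0]],"dr":[[0,0,0],[0,0,0],[0,0,0],[0,0,0],[0,0,0],[0,0,0],[0,0,0],[0,0,0],[0,0,0]],"claw":[0.55,0.75,0.75,0.75,0.75,0.75,0.75,0.75,0.75]}'
python3 -c "
from h import *
go([.4746,-.2717,.011],Rt(-.052))"
```

```text
clock: 7.6
position: [0.4914, -0.1806, 0.0116]
ee_rot: [2.366, 2.066, 0.001]
force: [0.6, -0.8, -0.7]
width: 0.436
gripper_force: 30.0
clock: 8.5
position: [0.4916, -0.1802, 0.1079]
ee_rot: [2.365, 2.066, 0.002]
force: [0.9, 0.3, -0.1]
width: 0.752
gripper_force: 0.0
dr [ 0.02 -0.   -0.69] slide [-0.307 -0.041  0.323] | pos [ 0.4916 -0.1802  0.1079] q [-0.3   0.49  0.76  2.   -0.46  0.82  0.59] F [ 0.94  0.27 -0.13] w 0.752 gf 0.0 t 8.5
```

```bash
python3 -m pendant '{"slide":[[0,0,0],[-0.1,-0.013,0],[-0.11,-0.014,0],[-0.097,-0.014,0],[0,0,0.06],[0,0,0.1],[0,0,0.1],[0,0,0.04],[0,0,0.02],[0,0,0]],"dr":[[0,0,-0.69],[0,0,0],[0,0,0],[0,0,0],[0,0,0],[0,0,0],[0,0,0],[0,0,0],[0,0,0],[0,0,0]],"claw":[0.75,0.75,0.75,0.75,0.75,0.75,0.75,0.75,0.75,0.75]}'
python3 -m pendant '{"slide":[[0,0,0],[0,0,0],[0,0,0],[0,0,0],[0,0,0],[0,0,0],[0,0,0],[0,0,0]],"dr":[[0,0,0],[0,0,0],[0,0,0],[0,0,0],[0,0,0],[0,0,0],[0,0,0],[0,0,0]],"claw":[0.75,0.5,0.4,0.3,0.3,0.3,0.3,0.3]}' 30
python3 -m pendant '{"slide":[[0,0,-0.04],[0,0,-0.06],[0,0,-0.06],[0,0,-0.04],[0,0,0],[0,0,0],[0,0,0],[0,0,0],[0,0,0],[0,0,0]],"dr":[[0,0,0],[0,0,0],[0,0,0],[0,0,0],[0,0,0],[0,0,0],[0,0,0],[0,0,0],[0,0,0],[0,0,0]],"claw":[0.3,0.3,0.3,0.3,0.3,0.3,0.3,0.3,0.3,0.3]}'
python3 - <<'E'
from h import *
F=[]
for i in range(8): arm.get_image("top"); F.append(arm.observe()["force"])
print(np.mean(F,0),np.std(F,0)); go([.4746,-.2717,.011],Rt(-.052))
E
```

```text
clock: 9.5
position: [0.4735, -0.2717, 0.0109]
ee_rot: [-2.278, -2.161, 0.001]
force: [0.9, 0.1, 0.3]
width: 0.75
gripper_force: 0.0
clock: 10.3
position: [0.4744, -0.2717, 0.0116]
ee_rot: [2.278, 2.162, 0.001]
force: [0.9, 1.1, 5.7]
width: 0.437
gripper_force: 29.8
clock: 11.3
position: [0.4737, -0.2717, 0.071]
ee_rot: [-2.279, -2.162, 0.0]
force: [0.5, -0.2, -4.4]
width: 0.435
gripper_force: 29.8
[ 0.00752766 -0.02667784 -3.57894759] [0.21952201 0.75393195 0.29264874]
dr [ 0. -0. -0.] slide [0.    0.002 0.201] | pos [ 0.474  -0.2717  0.0713] q [-0.06  0.57  0.68  1.97 -0.51  0.77  0.87] F [ 0.18  0.89 -3.2 ] w 0.434 gf 29.8 t 11.7
```

The middle one weighs 3.58 N (0.36 kg), so it is the cored one. Raising it and moving to a stand-off 100 mm out along the viewing axis.

```bash
cat >> h.py <<'E'
LENS=np.array([.6516,.1306,.0961]); VP=LENS+.09*VIEW.as_matrix()[:,2]
RV=R.from_matrix(VIEW.as_matrix()@np.array([[0,1,0],[1,0,0],[0,0,-1.]]))
TV=VP-RV.apply([0,.004,.0076])
STG=TV+.1*VIEW.as_matrix()[:,2]
E
python3 -m pendant '{"slide":[[0,0,-0.06],[0,0,-0.12],[0,0,-0.13],[0,0,-0.13],[0,0,-0.12],[0,0,-0.06],[0,0,0],[0,0,0]],"dr":[[0,0,0],[0,0,0],[0,0,0],[0,0,0],[0,0,0],[0,0,0],[0,0,0],[0,0,0]],"claw":[0.3,0.3,0.3,0.3,0.3,0.3,0.3,0.3]}' 35
python3 -c "
from h import *
print(STG,TV);go(STG,RV,False);go(STG,RV)
im=arm.get_image('top');cv2.imwrite('pics/s2.png',np.hstack([cv2.resize(arm.get_image(n)[y:y+150,x:x+150,::-1],(400,400)) for n,x,y in(('scene',270,220),('top',280,200))]))"
```

```text
clock: 12.5
position: [0.4737, -0.2713, 0.2566]
ee_rot: [-2.278, -2.162, -0.001]
force: [-0.4, 0.0, -4.3]
width: 0.433
gripper_force: 34.8
[0.56532948 0.11436604 0.27317517] [0.60718876 0.12224291 0.1827    ]
dr [-3.65  0.43 -1.95] slide [ 1.3    0.238 -0.054] | pos [ 0.4737 -0.2713  0.2566] q [-0.21  0.35  0.85  1.77 -0.29  1.15  0.68] F [-0.43  0.   -4.27] w 0.433 gf 34.8 t 12.5
dr [-3.65  0.43 -1.95] slide [1.207 0.51  0.179] | pos [ 0.4737 -0.2713  0.2566] q [-0.21  0.35  0.85  1.77 -0.29  1.15  0.68] F [-0.43  0.   -4.27] w 0.433 gf 34.8 t 12.5
```

View pics/s2.png

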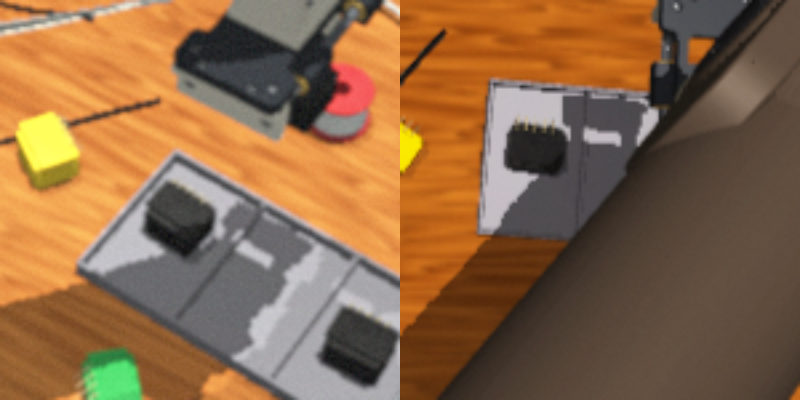

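The shell stands upright in its bay (crop px (535,145)), the middle bay is empty, and the heavy one is in the gripper.

```bash
python3 -m pendant '{"slide":[[0.05,0.01,-0.004],[0.09,0.016,-0.005],[0.1,0.018,-0.005],[0.11,0.02,-0.005],[0.11,0.02,-0.005],[0.11,0.02,-0.005],[0.11,0.02,-0.005],[0.11,0.02,-0.005],[0.11,0.02,-0.005],[0.11,0.02,-0.005]],"dr":[[0,0,0],[0,0,0],[0,0,0],[0,0,0],[0,0,0],[0,0,0],[0,0,0],[0,0,0],[0,0,0],[0,0,0]],"claw":[0.3,0.3,0.3,0.3,0.3,0.3,0.3,0.3,0.3,0.3]}'
python3 -m pendant '{"slide":[[0.1,0.018,-0.004],[0.09,0.016,-0.003],[0.06,0.012,0],[0.03,0.008,0],[0,0,0],[0,0,0]],"dr":[[0,0,0],[0,0,0],[0,0,0],[0,0,0],[0,0,0],[0,0,0]],"claw":[0.3,0.3,0.3,0.3,0.3,0.3]}'
python3 -m pendant '{"slide":[[0,0,0],[0,0,0],[0,0,0],[0,0,0],[0,0,0],[0,0,0],[0,0,0],[0,0,0],[0,0,0],[0,0,0]],"dr":[[-0.3,0.03,-0.16],[-0.5,0.06,-0.27],[-0.55,0.06,-0.3],[-0.55,0.07,-0.3],[-0.55,0.07,-0.3],[-0.55,0.06,-0.3],[-0.4,0.05,-0.2],[-0.25,0.03,-0.12],[0,0,0],[0,0,0]],"claw":[0.3,0.3,0.3,0.3,0.3,0.3,0.3,0.3,0.3,0.3]}'
python3 -c "
from h import *
go(STG,RV);go(TV,RV)"
```

```text
clock: 13.65
position: [0.5446, 0.0293, 0.2709]
ee_rot: [-2.278, -2.162, 0.003]
force: [0.5, -0.7, -2.6]
width: 0.435
gripper_force: 34.8
clock: 14.25
position: [0.5654, 0.1093, 0.2739]
ee_rot: [2.281, 2.16, -0.002]
force: [0.2, -0.2, -3.5]
width: 0.43
gripper_force: 34.8
clock: 15.25
position: [0.5653, 0.1097, 0.2742]
ee_rot: [1.804, 2.169, 0.484]
force: [0.7, -0.5, -3.0]
width: 0.437
gripper_force: 34.8
dr [-0.01  0.   -0.02] slide [0.015 0.001 0.004] | pos [0.5653 0.1097 0.2742] q [-1.03  0.06  0.77  2.07 -0.01  0.59 -0.08] F [ 0.68 -0.53 -3.03] w 0.437 gf 34.8 t 15.25
dr [-0.01  0.   -0.02] slide [0.015 0.001 0.338] | pos [0.5653 0.1097 0.2742] q [-1.03  0.06  0.77  2.07 -0.01  0.59 -0.08] F [ 0.68 -0.53 -3.03] w 0.437 gf 34.8 t 15.25
```

```bash
python3 -m pendant '{"slide":[[0.015,0,0.02],[0,0,0.04],[0,0,0.05],[0,0,0.06],[0,0,0.06],[0,0,0.05],[0,0,0.035],[0,0,0.023],[0,0,0],[0,0,0]],"dr":[[0,0,0],[0,0,0],[0,0,0],[0,0,0],[0,0,0],[0,0,0],[0,0,0],[0,0,0],[0,0,0],[0,0,0]],"claw":[0.3,0.3,0.3,0.3,0.3,0.3,0.3,0.3,0.3,0.3]}'
python3 - <<'E'
from h import *
go(TV,RV)
s=arm.observe();Rb=R.from_rotvec(s["ee_rot"])*R.from_matrix([[0,1,0],[1,0,0],[0,0,-1.]]);O=s["position"]+R.from_rotvec(s["ee_rot"]).apply([0,.004,.0076]);Rm=Rb.as_matrix()
out=[]
t=np.linspace(0,2*np.pi,60);disc=np.c_[np.cos(t),np.sin(t),0*t]*.023
for n in("scene","top"):
    I=arm.get_image(n)[:,:,::-1];cv2.imwrite(f"pics/fin_{n}.png",I)
    x,y=(proj(n,[O])[0]-[50,55]).astype(int);x=max(x,0);k=4;im=cv2.resize(I[y:y+110,x:x+100],None,fx=k,fy=k,interpolation=cv2.INTER_CUBIC);im=np.clip(im*1.6,0,255).astype(np.uint8);raw=im.copy()
    def dr(P,c): cv2.polylines(im,[((proj(n,P)+.5-[x,y])*k).astype(np.int32)],True,c,1)
    f=lambda L:np.array(L)/1e3@Rm.T+O
    dr(f([[-19,-25,34],[11,-25,34],[11,25,34],[-19,25,34]]),(0,255,0));dr(f([[-24,-22,0],[16,-22,0],[16,22,0],[-24,22,0]]),(0,0,255));dr(f([[-24,-22,30],[16,-22,30],[16,22,30],[-24,22,30]]),(255,255,0))
    dr(disc@VIEW.as_matrix().T+LENS,(0,0,255));dr(np.array([LENS,VP]),(0,255,0))
    out.append(im)
cv2.imwrite("pics/ov2.png",np.hstack(out))
E
```

```text
clock: 16.25
position: [0.6073, 0.1232, 0.1824]
ee_rot: [1.801, 2.17, 0.485]
force: [-0.4, -0.4, -3.8]
width: 0.436
gripper_force: 34.8
dr [-0.    0.01 -0.  ] slide [-0.003 -0.001 -0.002] | pos [0.6073 0.1232 0.1824] q [-0.81  0.29  0.61  2.09 -0.36  0.39  0.23] F [-0.44 -0.41 -3.78] w 0.436 gf 34.8 t 16.25
```

View pics/ov2.png

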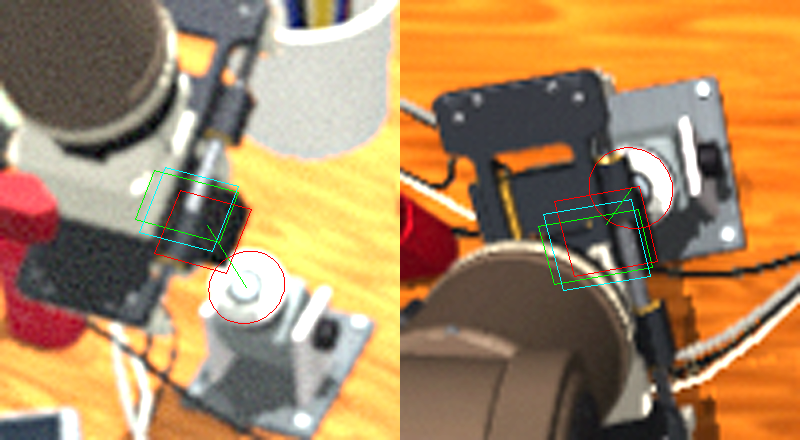

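The held case (scene crop px ~(205,230)) matches the model. It sits on the drawn viewing axis with its underside facing the ring at (246,287), and the camera is untouched. As a check, the measured lens lies on the foot's centre line to within 0.3 mm. Trim, settle, hand in.

```bash
python3 -m pendant '{"slide":[[-0.003,0,0],[0,0,0],[0,0,0],[0,0,0],[0,0,0],[0,0,0],[0,0,0],[0,0,0]],"dr":[[0,0,0],[0,0,0],[0,0,0],[0,0,0],[0,0,0],[0,0,0],[0,0,0],[0,0,0]],"claw":[0.3,0.3,0.3,0.3,0.3,0.3,0.3,0.3]}'
python3 -c "
from h import *
go(TV,RV);print(abs(arm.observe()['dq']).max());print(arm.sign_off())"
```

```text
clock: 17.15
position: [0.6073, 0.1225, 0.1824]
ee_rot: [1.801, 2.171, 0.485]
force: [0.6, 0.1, -3.7]
width: 0.432
gripper_force: 34.8
dr [-0.  0. -0.] slide [-0.001 -0.    -0.001] | pos [0.6073 0.1225 0.1824] q [-0.8   0.29  0.61  2.09 -0.36  0.39  0.24] F [ 0.63  0.12 -3.7 ] w 0.432 gf 34.8 t 17.15
0.002447283206727174
the job is handed in; nothing more can be done
None
```

The middle transformer is the heavy one (about 0.36 kg); I handed in at 17 s with it held steady at the view point, measured within about 1 mm of target, and the one shell I lifted back upright in its bay.

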